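# Find the shaft flats by feel and hold the drive collar on them

## Robot

A 6-joint arm with a two-finger parallel gripper is mounted at the origin on the work surface; the furniture and walls round the work are solid. World frame = base frame: x ahead of the robot, y to its left, z up, the work surface at z = 0. Lengths are in mm, angles in rad, forces in N, time in s.
With the tool pointing down it reaches from about 350 to 975 mm from the base axis. Payload 4.9 kg.
Tool frame: the origin (TCP) lies midway between the tips of the shut fingers; the grasp point (between the pads) lies behind it (robot.hold_point_z is the z of the grasp point in the tool frame, in mm); z points along the fingers, y is the line along which they close (so a half turn about z gives the same grasp; the last joint's range is limited). The gripper opens to 85 mm and grips with 20 to 120 N. Pads are 22 mm wide; open, the fingers measure 114 mm over their backs; the gripper's body (76 mm by 85 mm) begins 54 mm behind the grasp point. The pads swing forward as they close: fully open they stand 13 mm farther back than shut.
Start: joints at [-1.303, 0.053, 1.613, -0, 1.476, -0.119], TCP at [235.76, -578.808, 231.304] pointing down, gripper open.
Joint ranges: [-3.01, 3.01], [-1.01, 2.22], [0.06, 2.58], [-1.02, 4.17], [0.09, 2.62], [-3.14, 3.14]. Speed limits (rad/s): [2.57, 2.57, 3.14, 3.14, 3.14, 3.14].

## Interface

Orientations are given as a 3x3 rotation matrix whose columns are the frame's x, y, z axes.
In Python, from bench import robot gives the robot as it stands.
- The arm moves only by the tool play_rows, never from a script. Its argument "rows" is a list of rows, each an object of numbers: "rx", "ry", "rz": the turn, a rotation vector about the tool's x, y, z in degrees; "tx", "ty", "tz": the shift along the tool's x, y, z in cm; "jaw": the finger opening in cm, from 0 to 8.54. In form: [{"rx": .., "ry": .., "rz": .., "tx": .., "ty": .., "tz": .., "jaw": ..}, ...]. A call has 1 to 12 rows; each row shifts and turns the commanded pose from where the row before left it, along the tool's axes as they then stand; what a row does not reach is not made up. A row lasts 1/12 s, in which the tool goes at most 41.7 mm and 7.16 degrees, less where a joint would pass 70% of its speed; a pose out of reach is approached as far as the arm can. A call is refused whole if a number of a shift passes 4.17 or a number of a turn 7.16, either way. A call with a gripper value outside its range is refused whole. The fingers move at their own pace and stop on an object; the grip force is fixed at half the most. Time passes only in rows, so rows that do not move let the fingers close. It gives the time, the measured TCP pose, the force, the opening and the grip force at its end, in the units of the state.
- robot.state(): the state, without advancing time (a new reading comes with each control period).
- robot.snapshot(name): name is "side" or "top"; returns a dict with "pixels" (400x640x3 uint8, red, green, blue), "z_map" (400x640 float32, mm along the optical axis (not along the pixel's ray), 0 where there is no reading), "fovy" (degrees; the focal length in pixels is half the picture's height over the tangent of half this angle, whatever the lens; pixels are square), "cx", "cy" (the principal point, pixels), "dist" ([k1, k2, p1, p2, k3] as OpenCV has them; the pictures are not rectified), "view" (4x4, takes a point from world to camera coordinates). Camera axes: x right, y up, looking along -z (the intrinsics and any distortion apply to the point x, -y, -z); pixel columns grow to the right and rows downward; lengths in mm; the calibration is good to about 2 mm. A picture is of the moment at which its call begins.
- robot.hand_in(): hands the job in; it is judged then, once.
The state is a dict: "clock": time; "joint_pos": joint angles; "dq": joint speeds; "joint_efforts": joint torques, N m; "ee_pos": TCP position; "tcp_rot": TCP orientation; "contact_force": force on the tool from outside, world axes, zero at the start; "wrist_torque": the same for the moment, N m; "gripper_width": opening from 0.0 (shut) to 1.0 (fully open); "grip_force": force on a finger pad.
Only numpy, scipy, OpenCV 4.12 (cv2) and the standard library are available. Lean on these libraries where they do the work, as an engineer would, in place of code of your own. Each camera call takes 0.05 s, during which the arm holds its last target. There are 200 camera calls.

## Task

With the empty gripper, first feel for the two flats of the grinder's upright shaft and turn the shaft by them until one flat faces the index fork on the stand; do not turn the shaft with the collar. Then draw the drive collar out of the open front of its holder and lower it over the shaft, screw towards the fork, until its top is flush with the shaft's end. Finish while still holding it gripped there, ready for its set screw to be tightened, and leave the vials and the spoon alone.

Things in the scene. Friction and masses are not known exactly. Their poses are not given: they have to be found in the camera images.
- stand: fixed aluminium grinder stand: round foot 104 mm across, stepped body 45 mm high with a top boss 48 mm across; origin at the centre of the underside, z up along the axis of the steel shaft that rises from the boss. On its -x side, 40 to 52 mm from the axis, stands the index fork: two prongs 60 mm high with a 12 mm gap.
- shaft_mid (a point): on the shaft's axis, 85 mm above the table; axes as the stand's, they do NOT turn with the shaft. Polished shaft, 28 mm round, two opposite flats along all its length (45 to 115 mm above the table), 12 mm across flats, each flat 25 mm wide. It turns about z without stop, with light friction, and stays where left. It is right when the flats face along the stand's x, either way round.
- shaft_top (a point): centre of the shaft's upper end, 115 mm above the table (upper 4 mm bevelled by 2 mm); axes as the stand's. The shaft's angle is not reported: feel or see it; it starts 0.5 rad or more off. Fingers shut on it within about 30 degrees of the flats snap it round until the flats lie on the pads (12 mm opening); else they stop wider, up to 28 mm.
- holder: fixed black holder: plate 76 x 92 x 6 mm, origin at the centre of its underside; side rails along its x whose inward lips (15 to 20 mm above the table, screw heads to 22 mm, starting 26 mm off the middle) overhang the collar's flange. Stop at +x, open at its front, -x; lips end 32 mm in front of the origin: draw the collar 65 mm or more to -x, level (3 mm free above the flange), before lifting.
- collar_center (a point): loose aluminium drive collar, 44 mm high, 0.15 to 0.31 kg: centre, half-way up. Hub 44 x 44 mm on a flange 60 x 60 x 6 mm at the bottom. Slot bore right through, 14.4 mm along its x, 30 mm along its y: it passes the shaft only with the shaft's flats facing along its x. Stands on the holder's plate, axes as the holder's. Grip the hub on its y sides, above the lips.
- collar_screw (a point): outer end of the collar's set screw, a dark stud 11 mm across that stands out 6.5 mm from the hub's -x side, 28.5 mm from the collar's axis, 26 mm above its underside
- vial_a_mid (a point): brown aroma vial with black cap, 21 mm across, 40 mm high, a bystander: half-way up
- vial_b_mid (a point): dark aroma vial with black cap, 21 mm across, 40 mm high, a bystander: half-way up
- spoon_mid (a point): steel cupping spoon, 166 x 41 x 17 mm, lying, long along its y axis, a bystander: its middle
There are look-alikes about, which are no part of the job. There is more than one size of the holder; the job needs the smaller. Of the things shaped like the part that bears collar_center, the aluminium one is meant.

How it is judged (in metres and radians):
On the way, in this order (a step that is already met when the one before it is completed fails the run):
1. the empty fingers have gripped the shaft, with the collar still in its holder (contact force between the fingers and stand above 3 N and x of collar_center in the frame of holder above -0.02 m and contact force between the fingers and collar below 0.1 N), for 0.2 s.
2. the collar has been drawn out of the front of its holder (x of collar_center in the frame of holder below -0.055 m), for 0.1 s.
At the end, for the whole second after the job is handed in: The gripper still holds the collar (finger force over 2 N), still and upright (within 5 degrees), round the shaft (axes within 4 mm) and on its flats, the top flush with the shaft's end within 5 mm, hence clear above the stand, the screw towards the fork within 0.14 rad (horizontal distance between collar_center and shaft_top below 0.004 m and z of collar_center in the frame of shaft_top between -0.027 and -0.017 m and angle between the x axis of collar_center and the x axis of stand, either way round below 0.14 rad and x of collar_screw in the frame of stand below -0.02 m and angle between collar_center's own z axis and vertical below 0.09 rad and contact force between the fingers and collar above 2 N and linear speed of collar below 0.02 m/s); the arm keeps its last pose, push and grip.
It fails at once if the brown aroma vial is disturbed (moved over 25 mm) (distance of vial_a_mid from where it was at the start of the episode above 0.025 m).
It fails at once if the dark aroma vial is disturbed (moved over 25 mm) (distance of vial_b_mid from where it was at the start of the episode above 0.025 m).
It fails at once if the cupping spoon is disturbed (moved over 25 mm) (distance of spoon_mid from where it was at the start of the episode above 0.025 m).
It fails at once if the collar is used to turn the shaft (on the shaft's end, over 0.35 rad askew to the stand) (horizontal distance between collar_center and shaft_top below 0.012 m and z of collar_center in the frame of shaft_top below 0.0205 m and angle between the x axis of collar_center and the x axis of stand, either way round above 0.35 rad).
It also fails if it takes over 67 s, if anything falls off the work surface, if the arm or the gripper's body presses on something with over 40 N, if the wrist force passes 120 N, or if a joint passes its speed limit or range.

## Working session

There is one attempt and no reset: what is moved stays moved. The work goes in short steps, Python scripts to look and compute and a tool call to move; the robot and the scene stay as the last step left them, time stands still between calls to the robot, and variables do not carry over. Pictures are saved under pics/ and viewed, at most 10 in all, crops included, and the job is handed in when it is done.

Besides the shell and the picture viewer there is one more tool, called after ">>>" by a JSON object that holds its "name" and its "arguments", one argument or row to a line. play_rows: Moves the arm, as the interface text tells. Its arguments: {"type":"object","properties":{"rows":{"type":"array"}},"required":["rows"]}

```bash
mkdir -p pics; cat > h.py <<'E'
import numpy as np, cv2
from bench import robot
def snap(n,f=None):
    s=robot.snapshot(n); np.savez('last_'+n+'.npz',**{k:np.array(v) for k,v in s.items()})
    if f: cv2.imwrite('pics/'+f,s['pixels'][:,:,::-1])
    return s
def load(n): return dict(np.load('last_'+n+'.npz'))
def K(s):
    f=200/np.tan(np.radians(float(s['fovy']))/2); return np.array([[f,0,float(s['cx'])],[0,f,float(s['cy'])],[0,0,1]])
def cloud(s):
    v,u=np.mgrid[0:400,0:640]; p=np.stack([u,v],-1).reshape(-1,1,2).astype(np.float64)
    n=cv2.undistortPoints(p,K(s),np.array(s['dist'],float)).reshape(400,640,2)
    z=s['z_map'].astype(float); c=np.stack([n[...,0]*z,-n[...,1]*z,-z],-1)
    M=np.linalg.inv(s['view']); w=c@M[:3,:3].T+M[:3,3]; w[z==0]=np.nan; return w
E
python3 - <<'E'
from h import *
for n in('top','side'):
    s=snap(n,n+'0.png'); print(n,s['fovy'],s['cx'],s['cy'],s['dist'],np.linalg.inv(s['view'])[:3].round(2).tolist())
print(robot.hold_point_z, robot.state())
E
```

```text
top 45.830712948683484 327.9817038745162 206.25873498704215 [0.02946516 0.         0.         0.         0.        ] [[0.14, 0.97, -0.21, 319.33], [-0.99, 0.13, -0.03, 1.77], [-0.0, 0.22, 0.98, 1015.91]]
side 46.46723723865655 328.33264934962676 200.2545320737306 [0.04342647 0.         0.         0.         0.        ] [[0.99, 0.03, -0.1, 413.95], [-0.1, 0.34, -0.94, -959.89], [0.01, 0.94, 0.34, 462.99]]
-18.700000000000003 {'clock': 0.1, 'joint_pos': array([-1.30298385e+00,  5.32941863e-02,  1.61413990e+00, -2.47886431e-05,
        1.47601753e+00, -1.19014433e-01]), 'dq': array([ 0.00120394, -0.00026904, -0.00455337,  0.00134159,  0.00038567,
       -0.00030391]), 'joint_efforts': array([-1.52610623e-04, -3.94904995e+01, -3.71363640e+01, -2.21184018e-04,
        3.92855087e-03,  2.20145847e-05]), 'ee_pos': array([ 235.61815232, -578.27938101,  230.19391978]), 'tcp_rot': array([[ 9.26109932e-01,  3.77253400e-01, -5.15721232e-04],
       [ 3.77253702e-01, -9.26108230e-01,  1.78616483e-03],
       [ 1.96223079e-04, -1.84874273e-03, -9.99998272e-01]]), 'contact_force': array([-0.53680698,  0.08037891,  0.31089939]), 'wrist_torque': array([-0.0524954 ,  0.04064582, -0.02465087]), 'grip_force': 0.0, 'gripper_width': 1.0013601582762004}
```

View pics/top0.png

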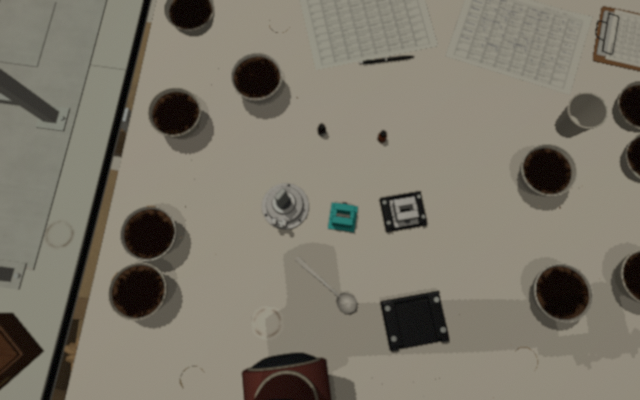

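View pics/side0.png

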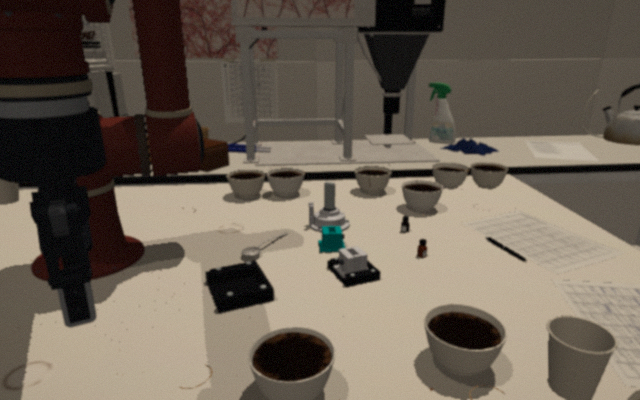

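The top view shows the stand at about (286,205), a teal decoy collar at (343,216), the small holder with the aluminium collar at (404,210), and the vials at (322,130) and (383,137). The spoon runs from (298,262) to (347,303). The big empty holder is at (415,320).

```bash
python3 - <<'E'
from h import *
s=load('top'); im=s['pixels'][:,:,::-1]
a=cv2.resize(im[165:245,255:335],(400,400),interpolation=cv2.INTER_CUBIC)
b=cv2.resize(im[175:255,365:445],(400,400),interpolation=cv2.INTER_CUBIC)
cv2.imwrite('pics/crop1.png',np.clip(np.hstack([a,b])*1.3,0,255).astype(np.uint8))
w=cloud(s)
def reg(r0,r1,c0,c1,lo,hi):
    p=w[r0:r1,c0:c1].reshape(-1,3); p=p[(p[:,2]>lo)&(p[:,2]<hi)]; return p
for nm,a in dict(shaft=(165,245,255,335,108,125),shaftmid=(165,245,255,335,70,108),boss=(165,245,255,335,40,50),foot=(165,245,255,335,4,30),fork=(165,245,255,335,54,66),
  collar=(180,240,375,435,40,60),holder=(180,240,375,435,3,30),teal=(195,240,322,365,30,60),va=(115,145,310,335,15,60),vb=(120,150,370,398,15,60),spoon=(250,320,285,362,4,60)).items():
    p=reg(*a)
    if len(p)<4: print(nm,len(p)); continue
    r=cv2.minAreaRect(p[:,:2].astype(np.float32))
    print(nm,len(p),p.mean(0).round(1),p.min(0).round(0),p.max(0).round(0),'rect',np.round(r[0],1),np.round(r[1],1),round(r[2],1))
E
```

```text
shaft 83 [528.9 131.7 113.7] [516. 122. 108.] [542. 142. 118.] rect [529.1 132.1] [12.3 27.1] 59.9
shaftmid 64 [524.4 129.4  90.3] [516. 121.  71.] [538. 143. 107.] rect [525.2 129.1] [ 9.8 27.4] 39.7
boss 313 [520.5 111.9  44.7] [477.  19.  40.] [553. 156.  50.] rect [522.9  87.7] [ 74. 131.] 12.3
foot 1044 [528.4 115.   11.6] [438.  18.   4.] [635. 207.  30.] rect [537.2 112. ] [177.7 174.6] 7.9
fork 69 [492.7 131.2  59.6] [477. 118.  55.] [537. 148.  66.] rect [506.5 134.2] [58.6 29.3] 3.2
collar 377 [ 549.8 -125.7   48.8] [ 524. -152.   40.] [577. -99.  56.] rect [ 550.  -126.3] [46.1 44.3] 17.5
holder 1267 [ 551.  -123.3   14. ] [ 489. -197.    3.] [630. -58.  30.] rect [ 558.9 -128.8] [133.3 129.5] 6.9
teal 371 [521.    4.2  42.7] [499. -18.  30.] [550.  26.  49.] rect [524.6   4.2] [43.7 50.1] 89.0
va 81 [708.2  76.9  30.6] [700.  68.  16.] [719.  87.  42.] rect [709.5  77.1] [19.1 18. ] 7.2
vb 85 [711.3 -60.3  30.2] [703. -71.  16.] [723. -50.  46.] rect [713.  -60.4] [20.  17.3] 73.0
spoon 635 [367.1  12.6   8.3] [293. -60.   4.] [452. 114.  21.] rect [373.8  25.5] [143.7 161.6] 8.1
```

View pics/crop1.png

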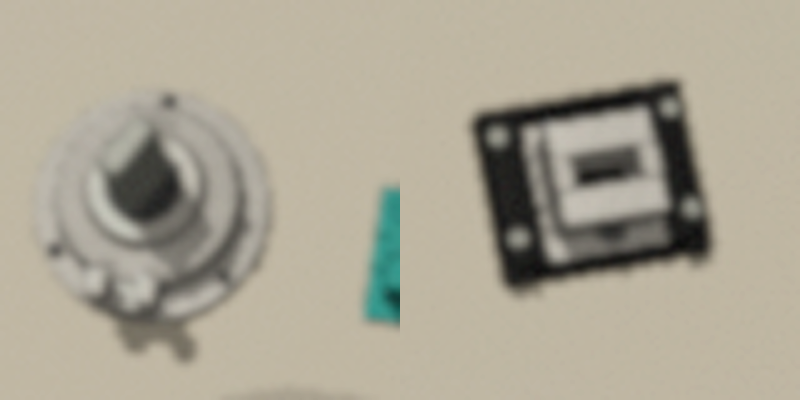

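```bash
python3 - <<'E'
from h import *
from scipy.optimize import least_squares
s=load('top'); w=cloud(s)
P=w[165:245,255:335].reshape(-1,3); P=P[~np.isnan(P[:,0])]
c=np.array([528,131.]);d=np.hypot(*(P[:,:2]-c).T)
f=P[(P[:,2]>54)&(P[:,2]<66)&(d>34)&(d<58)]; print('fork',len(f),f.round(0).tolist()[:40],f.mean(0))
q=P[(P[:,2]>3)&(d<60)]; q=q[(q[:,2]<14)]
h=cv2.convexHull(q[:,:2].astype(np.float32))
print('foot circ',cv2.minEnclosingCircle(h), 'z',q[:,2].mean())
t=P[(P[:,2]>112)&(P[:,2]<119)]; print('shaft top',len(t),t.mean(0),cv2.minAreaRect(t[:,:2].astype(np.float32)))
H=w[175:255,365:445].reshape(-1,3);H=H[~np.isnan(H[:,0])]
t=H[(H[:,2]>46)&(H[:,2]<54)];print('collar',len(t),t.mean(0),cv2.minAreaRect(t[:,:2].astype(np.float32)))
v=s['pixels'][175:255,365:445].max(-1).reshape(-1)
W=w[175:255,365:445].reshape(-1,3)
t=W[(v<60)&(W[:,2]>10)&(W[:,2]<25)];print('lips',len(t),t.mean(0),cv2.minAreaRect(t[:,:2].astype(np.float32)))
t=W[(v<60)&(W[:,2]<25)];print('dark',len(t),cv2.minAreaRect(t[:,:2].astype(np.float32)))
# pixel -> world at height
def at(u,vv,z):
    n=cv2.undistortPoints(np.array([[[u,vv]]],float),K(s),np.array(s['dist'],float)).ravel()
    M=np.linalg.inv(s['view']);r=M[:3,:3]@np.array([n[0],-n[1],-1]);o=M[:3,3];return (o+r*(z-o[2])/r[2]).round(1)
for n,u,vv,z in (('prongL',92,285,60),('prongR',138,292,60)): print(n,at(255+u/5,165+vv/5,z))
for n,u,vv,z in (('screwTL',497,136,22),('TR',669,106,22),('BL',518,239,22),('BR',692,208,22)): print(n,at(365+(u-400)/5,175+vv/5,z))
for n,u,vv in (('cTL',523,124),('cTR',655,104),('cBL',560,226),('cBR',673,206)): print(n,at(365+(u-400)/5,175+vv/5,50))
E
```

```text
fork 53 [[487.0, 147.0, 59.0], [488.0, 144.0, 59.0], [488.0, 142.0, 59.0], [488.0, 140.0, 58.0], [485.0, 146.0, 60.0], [486.0, 144.0, 59.0], [485.0, 141.0, 64.0], [486.0, 140.0, 59.0], [488.0, 126.0, 59.0], [489.0, 124.0, 58.0], [488.0, 121.0, 61.0], [489.0, 120.0, 57.0], [483.0, 148.0, 60.0], [483.0, 146.0, 59.0], [483.0, 144.0, 59.0], [483.0, 141.0, 63.0], [484.0, 140.0, 59.0], [485.0, 125.0, 62.0], [486.0, 123.0, 59.0], [486.0, 121.0, 62.0], [487.0, 119.0, 58.0], [480.0, 147.0, 62.0], [481.0, 145.0, 59.0], [481.0, 143.0, 59.0], [482.0, 141.0, 59.0], [482.0, 140.0, 56.0], [484.0, 127.0, 60.0], [484.0, 125.0, 57.0], [484.0, 123.0, 59.0], [484.0, 121.0, 60.0], [485.0, 119.0, 57.0], [479.0, 147.0, 60.0], [479.0, 145.0, 61.0], [479.0, 143.0, 61.0], [479.0, 141.0, 62.0], [481.0, 140.0, 55.0], [481.0, 127.0, 60.0], [482.0, 125.0, 58.0], [482.0, 122.0, 60.0], [482.0, 120.0, 62.0]] [482.76363274 132.20241238  59.30992299]
foot circ ((527.78662109375, 131.0156707763672), 59.7192497253418) z 8.035075839247382
shaft top 63 [529.07064044 131.84617105 114.61687283] ((528.82958984375, 132.10641479492188), (10.918025970458984, 26.92991065979004), 65.73328399658203)
collar 328 [ 549.99682034 -126.27184972   49.43072397] ((550.25537109375, -126.17017364501953), (43.93108367919922, 44.325592041015625), 17.51007080078125)
lips 483 [ 552.90336124 -119.16707179   18.68977145] ((550.4154663085938, -123.98821258544922), (74.36400604248047, 87.62602996826172), 17.901752471923828)
dark 601 ((550.4154663085938, -123.98821258544922), (74.36400604248047, 87.62602996826172), 17.901752471923828)
prongL [481.3 142.4  60. ]
prongR [481.  123.2  60. ]
screwTL [563.6 -81.9  22. ]
TR [ 587.  -153.8   22. ]
BL [520.  -95.8  22. ]
BR [ 543.7 -167.9   22. ]
cTL [563.4 -89.7  50. ]
cTR [ 579.5 -143.5   50. ]
cBL [ 522.2 -109.7   50. ]
cBR [ 537.1 -155.2   50. ]
```

>>> {"name": "play_rows", "arguments": {
  "rows": [
    {"tx": 1.35, "ty": -1.37},
    {"tx": 2.7, "ty": -2.73},
    {"tx": 2.7, "ty": -2.73},
    {"tx": 2.7, "ty": -2.73},
    {"tx": 2.7, "ty": -2.73},
    {"tx": 2.7, "ty": -2.73},
    {"tx": 2.7, "ty": -2.73},
    {"tx": 2.7, "ty": -2.73},
    {"tx": 2.7, "ty": -2.73},
    {"tx": 2.7, "ty": -2.73},
    {"tx": 2.7, "ty": -2.73},
    {"tx": 2.7, "ty": -2.73}
  ]
}}

```text
schema error: expected keys rx, ry, rz, tx, ty, tz, jaw
```

>>> {"name": "play_rows", "arguments": {
  "rows": [
    {"tx": 2.7, "ty": -2.73},
    {"tx": 2.7, "ty": -2.73},
    {"tx": 2.7, "ty": -2.73},
    {"tx": 2.7, "ty": -2.73},
    {"tx": 2.7, "ty": -2.73},
    {"tx": 2.7, "ty": -2.73},
    {"tx": 2.7, "ty": -2.73},
    {"tx": 2.7, "ty": -2.73},
    {"tx": 1.35, "ty": -1.37},
    {"rz": -7},
    {"rz": -7},
    {"rz": -7}
  ]
}}

```text
schema error: expected keys rx, ry, rz, tx, ty, tz, jaw
```

>>> {"name": "play_rows", "arguments": {
  "rows": [
    {"rz": -7},
    {"rz": -7},
    {"rz": -7},
    {"rz": -7},
    {"rz": -7},
    {"rz": -7},
    {"rz": -7},
    {"rz": -7},
    {"rz": -7},
    {"rz": -7},
    {"rz": -7},
    {"rz": -7}
  ]
}}

```text
schema error: expected keys rx, ry, rz, tx, ty, tz, jaw
```

>>> {"name": "play_rows", "arguments": {
  "rows": [
    {"rz": -7},
    {"rz": -7},
    {"rz": -7},
    {}
  ]
}}

```text
schema error: expected keys rx, ry, rz, tx, ty, tz, jaw
```

```bash
python3 - <<'E'
from h import *
s=load('top'); w=cloud(s)
P=w[165:245,255:335].reshape(-1,3); P=P[~np.isnan(P[:,0])]
c=np.array([528,131.]);d=np.hypot(*(P[:,:2]-c).T)
f=P[(P[:,2]>57)&(P[:,2]<63)&(d>36)&(d<56)&(P[:,0]<500)]
for m in (f[:,1]>133,f[:,1]<133): print(m.sum(),f[m].mean(0),f[m].min(0),f[m].max(0))
print('rect',cv2.minAreaRect(f[:,:2].astype(np.float32)))
for lo,hi,r0,r1 in((3,14,47,60),(38,50,18,30)):
    from scipy.optimize import least_squares
s2=load('side');w2=cloud(s2).reshape(-1,3);w2=w2[~np.isnan(w2[:,0])]
d=np.hypot(*(w2[:,:2]-c).T);q=w2[d<60]
t=q[(q[:,2]>70)&(q[:,2]<117)];print('side shaft',len(t),t.min(0),t.max(0),t.mean(0))
t=q[(q[:,2]>53)&(q[:,2]<63)&(q[:,0]<500)];print('side fork',len(t),t.min(0),t.max(0),t.mean(0))
st=robot.state();print(st['clock'],st['ee_pos'],np.degrees(np.arctan2(*st['tcp_rot'][1::-1,1])),st['tcp_rot'][:,2],st['joint_pos'])
E
```

```text
20 [482.88796306 143.65581247  59.58014241] [477.35756348 139.6087066   58.04744828] [488.28268328 147.58440288  62.20673252]
26 [482.80890371 122.40847832  59.40680696] [477.76997965 118.03767684  57.16251367] [488.53577301 126.9868453   62.1264896 ]
rect ((483.0111083984375, 132.86978149414062), (10.920190811157227, 29.43976402282715), 1.4366341829299927)
side shaft 200 [516.47561728 115.75901124  70.23919171] [541.2869318  140.32372334 116.14252623] [528.60925686 126.3785515   94.11269497]
side fork 35 [477.84095693 112.98339741  53.2438637 ] [489.60707922 146.29200986  61.70574124] [483.4515541  126.73891365  58.00032834]
0.1 [ 235.61815232 -578.27938101  230.19391978] -67.83630473697053 [-5.15721232e-04  1.78616483e-03 -9.99998272e-01] [-1.30298385e+00  5.32941863e-02  1.61413990e+00 -2.47886431e-05
  1.47601753e+00 -1.19014433e-01]
```

>>> {"name": "play_rows", "arguments": {
  "rows": [
    {"rx": 0, "ry": 0, "rz": 0, "tx": 1.35, "ty": -1.37, "tz": 0, "jaw": 8.5},
    {"rx": 0, "ry": 0, "rz": 0, "tx": 2.7, "ty": -2.73, "tz": 0, "jaw": 8.5},
    {"rx": 0, "ry": 0, "rz": 0, "tx": 2.7, "ty": -2.73, "tz": 0, "jaw": 8.5},
    {"rx": 0, "ry": 0, "rz": 0, "tx": 2.7, "ty": -2.73, "tz": 0, "jaw": 8.5},
    {"rx": 0, "ry": 0, "rz": 0, "tx": 2.7, "ty": -2.73, "tz": 0, "jaw": 8.5},
    {"rx": 0, "ry": 0, "rz": 0, "tx": 2.7, "ty": -2.73, "tz": 0, "jaw": 8.5},
    {"rx": 0, "ry": 0, "rz": 0, "tx": 2.7, "ty": -2.73, "tz": 0, "jaw": 8.5},
    {"rx": 0, "ry": 0, "rz": 0, "tx": 2.7, "ty": -2.73, "tz": 0, "jaw": 8.5},
    {"rx": 0, "ry": 0, "rz": 0, "tx": 2.7, "ty": -2.73, "tz": 0, "jaw": 8.5},
    {"rx": 0, "ry": 0, "rz": 0, "tx": 2.7, "ty": -2.73, "tz": 0, "jaw": 8.5},
    {"rx": 0, "ry": 0, "rz": 0, "tx": 2.7, "ty": -2.73, "tz": 0, "jaw": 8.5},
    {"rx": 0, "ry": 0, "rz": 0, "tx": 2.7, "ty": -2.73, "tz": 0, "jaw": 8.5}
  ]
}}

```text
clock: 1.1
ee_pos: [404.9, -169.0, 231.0]
tcp_rot: [[0.926, 0.377, -0.0], [0.377, -0.926, 0.0], [0.0, -0.0, -1.0]]
contact_force: [0.4, -0.3, 0.3]
gripper_width: 0.994
grip_force: 0.0
```

>>> {"name": "play_rows", "arguments": {
  "rows": [
    {"rx": 0, "ry": 0, "rz": 0, "tx": 2.7, "ty": -2.73, "tz": 0, "jaw": 8.5},
    {"rx": 0, "ry": 0, "rz": 0, "tx": 2.7, "ty": -2.73, "tz": 0, "jaw": 8.5},
    {"rx": 0, "ry": 0, "rz": 0, "tx": 2.7, "ty": -2.73, "tz": 0, "jaw": 8.5},
    {"rx": 0, "ry": 0, "rz": 0, "tx": 2.7, "ty": -2.73, "tz": 0, "jaw": 8.5},
    {"rx": 0, "ry": 0, "rz": 0, "tx": 2.7, "ty": -2.73, "tz": 0, "jaw": 8.5},
    {"rx": 0, "ry": 0, "rz": 0, "tx": 2.7, "ty": -2.73, "tz": 0, "jaw": 8.5},
    {"rx": 0, "ry": 0, "rz": 0, "tx": 2.7, "ty": -2.73, "tz": 0, "jaw": 8.5},
    {"rx": 0, "ry": 0, "rz": 0, "tx": 2.7, "ty": -2.73, "tz": 0, "jaw": 8.5},
    {"rx": 0, "ry": 0, "rz": 0, "tx": 1.23, "ty": -1.36, "tz": 0, "jaw": 8.5},
    {"rx": 0, "ry": 0, "rz": -7, "tx": 0, "ty": 0, "tz": 0, "jaw": 8.5},
    {"rx": 0, "ry": 0, "rz": -7, "tx": 0, "ty": 0, "tz": 0, "jaw": 8.5},
    {"rx": 0, "ry": 0, "rz": -7, "tx": 0, "ty": 0, "tz": 0, "jaw": 8.5}
  ]
}}

```text
clock: 2.1
ee_pos: [528.4, 130.8, 230.5]
tcp_rot: [[0.724, 0.689, -0.001], [0.689, -0.724, -0.0], [-0.001, -0.001, -1.0]]
contact_force: [0.2, 0.7, 0.2]
gripper_width: 0.997
grip_force: 0.0
```

>>> {"name": "play_rows", "arguments": {
  "rows": [
    {"rx": 0, "ry": 0, "rz": -7, "tx": 0, "ty": 0, "tz": 0, "jaw": 8.5},
    {"rx": 0, "ry": 0, "rz": -7, "tx": 0, "ty": 0, "tz": 0, "jaw": 8.5},
    {"rx": 0, "ry": 0, "rz": -7, "tx": 0, "ty": 0, "tz": 0, "jaw": 8.5},
    {"rx": 0, "ry": 0, "rz": -7, "tx": 0, "ty": 0, "tz": 0, "jaw": 8.5},
    {"rx": 0, "ry": 0, "rz": -7, "tx": 0, "ty": 0, "tz": 0, "jaw": 8.5},
    {"rx": 0, "ry": 0, "rz": -7, "tx": 0, "ty": 0, "tz": 0, "jaw": 8.5},
    {"rx": 0, "ry": 0, "rz": -7, "tx": 0, "ty": 0, "tz": 0, "jaw": 8.5},
    {"rx": 0, "ry": 0, "rz": -7, "tx": 0, "ty": 0, "tz": 0, "jaw": 8.5},
    {"rx": 0, "ry": 0, "rz": -7, "tx": 0, "ty": 0, "tz": 0, "jaw": 8.5},
    {"rx": 0, "ry": 0, "rz": -7, "tx": 0, "ty": 0, "tz": 0, "jaw": 8.5},
    {"rx": 0, "ry": 0, "rz": -7, "tx": 0, "ty": 0, "tz": 0, "jaw": 8.5},
    {"rx": 0, "ry": 0, "rz": -7, "tx": 0, "ty": 0, "tz": 0, "jaw": 8.5}
  ]
}}

```text
clock: 3.1
ee_pos: [528.4, 130.0, 230.7]
tcp_rot: [[-0.609, 0.793, -0.001], [0.793, 0.609, -0.0], [0.001, -0.001, -1.0]]
contact_force: [-0.2, -0.1, 1.1]
gripper_width: 0.996
grip_force: 0.0
```

>>> {"name": "play_rows", "arguments": {
  "rows": [
    {"rx": 0, "ry": 0, "rz": -7, "tx": 0, "ty": 0, "tz": 0, "jaw": 8.5},
    {"rx": 0, "ry": 0, "rz": -7, "tx": 0, "ty": 0, "tz": 0, "jaw": 8.5},
    {"rx": 0, "ry": 0, "rz": -7, "tx": 0, "ty": 0, "tz": 0, "jaw": 8.5},
    {"rx": 0, "ry": 0, "rz": -3, "tx": 0, "ty": 0, "tz": 0, "jaw": 8.5},
    {"rx": 0, "ry": 0, "rz": 0, "tx": 0, "ty": 0, "tz": 0, "jaw": 8.5},
    {"rx": 0, "ry": 0, "rz": 0, "tx": 0, "ty": 0, "tz": 0, "jaw": 8.5}
  ]
}}

```text
clock: 3.6
ee_pos: [528.5, 130.1, 230.8]
tcp_rot: [[-0.875, 0.484, -0.001], [0.484, 0.875, -0.0], [0.001, -0.0, -1.0]]
contact_force: [-0.2, 0.4, -0.3]
gripper_width: 0.997
grip_force: 0.0
```

>>> {"name": "play_rows", "arguments": {
  "rows": [
    {"rx": 0, "ry": 0, "rz": 0, "tx": 0.05, "ty": 0.15, "tz": 2, "jaw": 8.5},
    {"rx": 0, "ry": 0, "rz": 0, "tx": 0, "ty": 0, "tz": 3.5, "jaw": 8.5},
    {"rx": 0, "ry": 0, "rz": 0, "tx": 0, "ty": 0, "tz": 3.5, "jaw": 8.5},
    {"rx": 0, "ry": 0, "rz": 0, "tx": 0, "ty": 0, "tz": 3.5, "jaw": 8.5},
    {"rx": 0, "ry": 0, "rz": 0, "tx": 0, "ty": 0, "tz": 2.5, "jaw": 8.5},
    {"rx": 0, "ry": 0, "rz": 0, "tx": 0, "ty": 0, "tz": 0.5, "jaw": 8.5},
    {"rx": 0, "ry": 0, "rz": 0, "tx": 0, "ty": 0, "tz": 0, "jaw": 0},
    {"rx": 0, "ry": 0, "rz": 0, "tx": 0, "ty": 0, "tz": 0, "jaw": 0},
    {"rx": 0, "ry": 0, "rz": 0, "tx": 0, "ty": 0, "tz": 0, "jaw": 0},
    {"rx": 0, "ry": 0, "rz": 0, "tx": 0, "ty": 0, "tz": 0, "jaw": 0},
    {"rx": 0, "ry": 0, "rz": 0, "tx": 0, "ty": 0, "tz": 0, "jaw": 0},
    {"rx": 0, "ry": 0, "rz": 0, "tx": 0, "ty": 0, "tz": 0, "jaw": 0}
  ]
}}

```text
clock: 4.6
ee_pos: [530.0, 131.7, 77.8]
tcp_rot: [[-0.876, 0.482, 0.002], [0.482, 0.876, 0.0], [-0.002, 0.001, -1.0]]
contact_force: [-0.6, -1.7, 5.3]
gripper_width: 0.144
grip_force: 8.5
```

>>> {"name": "play_rows", "arguments": {
  "rows": [
    {"rx": 0, "ry": 0, "rz": 0, "tx": 0, "ty": 0, "tz": 0, "jaw": 0},
    {"rx": 0, "ry": 0, "rz": 0, "tx": 0, "ty": 0, "tz": 0, "jaw": 0},
    {"rx": 0, "ry": 0, "rz": 0, "tx": 0, "ty": 0, "tz": 0, "jaw": 0},
    {"rx": 0, "ry": 0, "rz": 0, "tx": 0, "ty": 0, "tz": 0, "jaw": 0}
  ]
}}

```text
clock: 4.93
ee_pos: [530.0, 131.7, 77.9]
tcp_rot: [[-0.876, 0.482, 0.002], [0.482, 0.876, 0.0], [-0.002, 0.001, -1.0]]
contact_force: [-1.9, -0.5, 6.2]
gripper_width: 0.124
grip_force: 59.8
```

```bash
python3 - <<'E'
from h import *
st=robot.state();print(st)
E
```

```text
{'clock': 4.9333, 'joint_pos': array([ 1.07370170e-01,  1.14500787e-02,  1.92413419e+00, -2.09734267e-04,
        1.20408287e+00, -9.60163355e-01]), 'dq': array([-0.00063675, -0.00053414, -0.00098867,  0.00018952, -0.00064137,
       -0.00109229]), 'joint_efforts': array([ -0.03249838, -30.61775565, -30.84797859,   0.11932546,
        -0.43505852,   0.04173832]), 'ee_pos': array([529.98613107, 131.69911262,  77.88712905]), 'tcp_rot': array([[-8.76048162e-01,  4.82219734e-01,  1.93541110e-03],
       [ 4.82220657e-01,  8.76049792e-01,  1.16844635e-05],
       [-1.68988201e-03,  9.43531366e-04, -9.99998127e-01]]), 'contact_force': array([-1.92130534, -0.47992775,  6.20991241]), 'wrist_torque': array([-0.10942174,  0.27177627,  0.03082664]), 'grip_force': 59.77745873853564, 'gripper_width': 0.12409385473807441}
```

>>> {"name": "play_rows", "arguments": {
  "rows": [
    {"rx": 0, "ry": 0, "rz": 3, "tx": 0, "ty": 0, "tz": 0, "jaw": 0},
    {"rx": 0, "ry": 0, "rz": 5.8, "tx": 0, "ty": 0, "tz": 0, "jaw": 0},
    {"rx": 0, "ry": 0, "rz": 5.8, "tx": 0, "ty": 0, "tz": 0, "jaw": 0},
    {"rx": 0, "ry": 0, "rz": 5.8, "tx": 0, "ty": 0, "tz": 0, "jaw": 0},
    {"rx": 0, "ry": 0, "rz": 5.8, "tx": 0, "ty": 0, "tz": 0, "jaw": 0},
    {"rx": 0, "ry": 0, "rz": 5.8, "tx": 0, "ty": 0, "tz": 0, "jaw": 0},
    {"rx": 0, "ry": 0, "rz": 5.8, "tx": 0, "ty": 0, "tz": 0, "jaw": 0},
    {"rx": 0, "ry": 0, "rz": 5.8, "tx": 0, "ty": 0, "tz": 0, "jaw": 0},
    {"rx": 0, "ry": 0, "rz": 5.8, "tx": 0, "ty": 0, "tz": 0, "jaw": 0},
    {"rx": 0, "ry": 0, "rz": 5.8, "tx": 0, "ty": 0, "tz": 0, "jaw": 0},
    {"rx": 0, "ry": 0, "rz": 5.8, "tx": 0, "ty": 0, "tz": 0, "jaw": 0},
    {"rx": 0, "ry": 0, "rz": 0.2, "tx": 0, "ty": 0, "tz": 0, "jaw": 0}
  ]
}}

```text
clock: 5.93
ee_pos: [529.7, 131.5, 77.9]
tcp_rot: [[0.004, 1.0, 0.001], [1.0, -0.004, -0.001], [-0.001, 0.001, -1.0]]
contact_force: [-2.5, -1.2, 6.7]
gripper_width: 0.129
grip_force: 60.0
```

>>> {"name": "play_rows", "arguments": {
  "rows": [
    {"rx": 0, "ry": 0, "rz": 0, "tx": 0, "ty": 0, "tz": 0, "jaw": 0},
    {"rx": 0, "ry": 0, "rz": 0, "tx": 0, "ty": 0, "tz": 0, "jaw": 0},
    {"rx": 0, "ry": 0, "rz": 0, "tx": 0, "ty": 0, "tz": 0, "jaw": 0}
  ]
}}

```text
clock: 6.18
ee_pos: [529.6, 131.5, 77.9]
tcp_rot: [[0.001, 1.0, 0.001], [1.0, -0.001, -0.0], [-0.0, 0.001, -1.0]]
contact_force: [-2.0, -1.0, 7.3]
gripper_width: 0.136
grip_force: 60.0
```

```bash
python3 - <<'E'
from h import *
st=robot.state();print({k:st[k] for k in('clock','ee_pos','tcp_rot','contact_force','wrist_torque','gripper_width')})
E
```

```text
{'clock': 6.1833, 'ee_pos': array([529.63366566, 131.50663581,  77.86243263]), 'tcp_rot': array([[ 7.63001479e-04,  9.99999285e-01,  9.20444475e-04],
       [ 9.99999595e-01, -7.62562647e-04, -4.77018608e-04],
       [-4.76316370e-04,  9.20808069e-04, -9.99999463e-01]]), 'contact_force': array([-2.02813753, -1.02361466,  7.32696994]), 'wrist_torque': array([-0.29037085,  0.44388103, -0.06715271]), 'gripper_width': 0.13617049495809222}
```

>>> {"name": "play_rows", "arguments": {
  "rows": [
    {"rx": 0, "ry": 0, "rz": 0, "tx": 0, "ty": 0, "tz": 0, "jaw": 8.5},
    {"rx": 0, "ry": 0, "rz": 0, "tx": 0, "ty": 0, "tz": 0, "jaw": 8.5},
    {"rx": 0, "ry": 0, "rz": 0, "tx": 0, "ty": 0, "tz": 0, "jaw": 8.5},
    {"rx": 0, "ry": 0, "rz": 0, "tx": 0, "ty": 0, "tz": 0, "jaw": 8.5},
    {"rx": 0, "ry": 0, "rz": 0, "tx": 0, "ty": 0, "tz": 0, "jaw": 8.5},
    {"rx": 0, "ry": 0, "rz": 0, "tx": 0, "ty": 0, "tz": -2, "jaw": 8.5},
    {"rx": 0, "ry": 0, "rz": 0, "tx": 0, "ty": 0, "tz": -3.5, "jaw": 8.5},
    {"rx": 0, "ry": 0, "rz": 0, "tx": 0, "ty": 0, "tz": -3.5, "jaw": 8.5},
    {"rx": 0, "ry": 0, "rz": 0, "tx": 0, "ty": 0, "tz": -2, "jaw": 8.5},
    {"rx": 0, "ry": 0, "rz": 0, "tx": -2, "ty": 0.2, "tz": 0, "jaw": 8.5},
    {"rx": 0, "ry": 0, "rz": 0, "tx": -3.8, "ty": 0.3, "tz": 0, "jaw": 8.5},
    {"rx": 0, "ry": 0, "rz": 0, "tx": -3.8, "ty": 0.3, "tz": 0, "jaw": 8.5}
  ]
}}

```text
clock: 7.18
ee_pos: [537.3, 35.4, 187.2]
tcp_rot: [[-0.002, 1.0, 0.002], [1.0, 0.002, -0.0], [-0.0, 0.002, -1.0]]
contact_force: [0.2, -0.1, 0.1]
gripper_width: 0.994
grip_force: 0.0
```

>>> {"name": "play_rows", "arguments": {
  "rows": [
    {"rx": 0, "ry": 0, "rz": 0, "tx": -3.8, "ty": 0.3, "tz": 0, "jaw": 8.5},
    {"rx": 0, "ry": 0, "rz": 0, "tx": -3.8, "ty": 0.3, "tz": 0, "jaw": 8.5},
    {"rx": 0, "ry": 0, "rz": 0, "tx": -3.8, "ty": 0.3, "tz": 0, "jaw": 8.5},
    {"rx": 0, "ry": 0, "rz": 0, "tx": -3.8, "ty": 0.3, "tz": 0, "jaw": 8.5},
    {"rx": 0, "ry": 0, "rz": 7, "tx": -1, "ty": 0, "tz": 0, "jaw": 8.5},
    {"rx": 0, "ry": 0, "rz": 7, "tx": 0, "ty": 0, "tz": 0, "jaw": 8.5},
    {"rx": 0, "ry": 0, "rz": 7, "tx": 0, "ty": 0, "tz": 0, "jaw": 8.5},
    {"rx": 0, "ry": 0, "rz": 7, "tx": 0, "ty": 0, "tz": 0, "jaw": 8.5},
    {"rx": 0, "ry": 0, "rz": 7, "tx": 0, "ty": 0, "tz": 0, "jaw": 8.5},
    {"rx": 0, "ry": 0, "rz": 7, "tx": 0, "ty": 0, "tz": 0, "jaw": 8.5},
    {"rx": 0, "ry": 0, "rz": 7, "tx": 0, "ty": 0, "tz": 0, "jaw": 8.5},
    {"rx": 0, "ry": 0, "rz": 7, "tx": 0, "ty": 0, "tz": 0, "jaw": 8.5}
  ]
}}

```text
clock: 8.18
ee_pos: [548.8, -126.3, 186.0]
tcp_rot: [[0.833, 0.554, -0.0], [0.554, -0.833, 0.0], [-0.0, -0.0, -1.0]]
contact_force: [-1.0, -0.6, 0.3]
gripper_width: 0.993
grip_force: 0.0
```

>>> {"name": "play_rows", "arguments": {
  "rows": [
    {"rx": 0, "ry": 0, "rz": 7, "tx": 0, "ty": 0, "tz": 0, "jaw": 8.5},
    {"rx": 0, "ry": 0, "rz": 7, "tx": 0, "ty": 0, "tz": 0, "jaw": 8.5},
    {"rx": 0, "ry": 0, "rz": 2.3, "tx": 0, "ty": 0, "tz": 0, "jaw": 8.5},
    {"rx": 0, "ry": 0, "rz": 0, "tx": 0, "ty": 0, "tz": 0, "jaw": 8.5},
    {"rx": 0, "ry": 0, "rz": 0, "tx": 0, "ty": 0, "tz": 0, "jaw": 8.5}
  ]
}}

```text
clock: 8.6
ee_pos: [548.9, -126.3, 186.1]
tcp_rot: [[0.952, 0.305, -0.0], [0.305, -0.952, 0.0], [-0.0, -0.0, -1.0]]
contact_force: [-0.6, -0.4, -0.2]
gripper_width: 0.998
grip_force: 0.0
```

```bash
python3 - <<'E'
from h import *
st=robot.state();print({k:st[k] for k in('clock','ee_pos','tcp_rot','contact_force','joint_pos','gripper_width')})
s=snap('top'); w=cloud(s)
P=w[165:245,255:335].reshape(-1,3); P=P[~np.isnan(P[:,0])]
t=P[(P[:,2]>112)&(P[:,2]<119)]; print('shaft top',len(t),t.mean(0),cv2.minAreaRect(t[:,:2].astype(np.float32)))
im=s['pixels'][:,:,::-1]
a=cv2.resize(im[165:245,255:335],(400,400),interpolation=cv2.INTER_CUBIC)
b=cv2.resize(im[175:255,365:445],(400,400),interpolation=cv2.INTER_CUBIC)
cv2.imwrite('pics/crop2.png',np.clip(np.hstack([a,b])*1.3,0,255).astype(np.uint8))
E
```

```text
{'clock': 8.6, 'ee_pos': array([ 548.85536868, -126.30678934,  186.12926034]), 'tcp_rot': array([[ 9.52464996e-01,  3.04647972e-01, -2.09195638e-04],
       [ 3.04647999e-01, -9.52465004e-01,  1.11711857e-04],
       [-1.65218734e-04, -1.70132666e-04, -9.99999972e-01]]), 'contact_force': array([-0.57961731, -0.3544656 , -0.19244108]), 'joint_pos': array([-3.58336260e-01, -6.19758640e-02,  1.80353706e+00,  3.17076247e-05,
        1.40026654e+00,  9.02885852e-01]), 'gripper_width': 0.9984359700700626}
shaft top 67 [529.061874   131.89268444 114.42787778] ((528.9852905273438, 132.1700897216797), (25.790699005126953, 11.276314735412598), 87.95503234863281)
```

View pics/crop2.png

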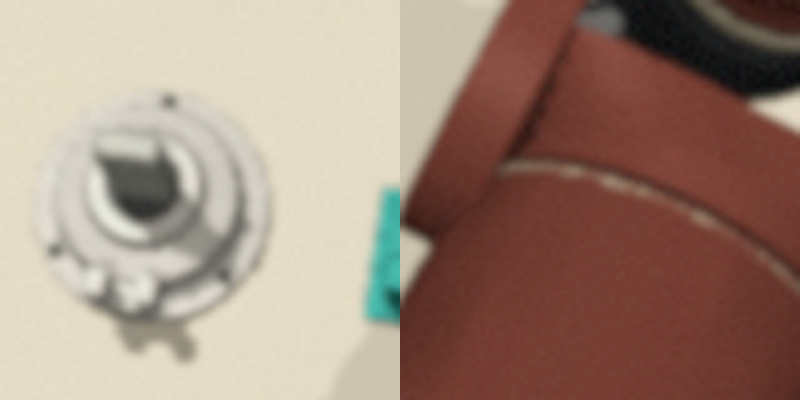

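The shaft's top now shows its flats facing the fork; the light top face is at about (128,148) in the crop and the fork at (115,290). Next I grip the collar.

>>> {"name": "play_rows", "arguments": {
  "rows": [
    {"rx": 0, "ry": 0, "rz": 0, "tx": 0.1, "ty": 0, "tz": 2, "jaw": 8.5},
    {"rx": 0, "ry": 0, "rz": 0, "tx": 0, "ty": 0, "tz": 3.5, "jaw": 8.5},
    {"rx": 0, "ry": 0, "rz": 0, "tx": 0, "ty": 0, "tz": 3.5, "jaw": 8.5},
    {"rx": 0, "ry": 0, "rz": 0, "tx": 0, "ty": 0, "tz": 3.5, "jaw": 8.5},
    {"rx": 0, "ry": 0, "rz": 0, "tx": 0, "ty": 0, "tz": 2.5, "jaw": 8.5},
    {"rx": 0, "ry": 0, "rz": 0, "tx": 0, "ty": 0, "tz": 1, "jaw": 8.5},
    {"rx": 0, "ry": 0, "rz": 0, "tx": 0, "ty": 0, "tz": 0, "jaw": 8.5},
    {"rx": 0, "ry": 0, "rz": 0, "tx": 0, "ty": 0, "tz": 0, "jaw": 3},
    {"rx": 0, "ry": 0, "rz": 0, "tx": 0, "ty": 0, "tz": 0, "jaw": 0},
    {"rx": 0, "ry": 0, "rz": 0, "tx": 0, "ty": 0, "tz": 0, "jaw": 0},
    {"rx": 0, "ry": 0, "rz": 0, "tx": 0, "ty": 0, "tz": 0, "jaw": 0},
    {"rx": 0, "ry": 0, "rz": 0, "tx": 0, "ty": 0, "tz": 0, "jaw": 0}
  ]
}}

```text
clock: 9.65
ee_pos: [552.0, -126.8, 29.1]
tcp_rot: [[0.953, 0.303, 0.005], [0.304, -0.953, -0.002], [0.004, 0.003, -1.0]]
contact_force: [0.7, -0.3, 7.9]
gripper_width: 0.497
grip_force: 64.2
```

>>> {"name": "play_rows", "arguments": {
  "rows": [
    {"rx": 0, "ry": 0, "rz": 0, "tx": 0, "ty": 0, "tz": 0, "jaw": 0},
    {"rx": 0, "ry": 0, "rz": 0, "tx": 0, "ty": 0, "tz": 0, "jaw": 0}
  ]
}}

```text
clock: 9.82
ee_pos: [552.0, -126.8, 29.1]
tcp_rot: [[0.953, 0.303, 0.005], [0.303, -0.953, -0.002], [0.004, 0.003, -1.0]]
contact_force: [0.7, 0.8, 6.5]
gripper_width: 0.496
grip_force: 64.2
```

```bash
python3 - <<'E'
from h import *
st=robot.state();print({k:st[k] for k in('clock','ee_pos','tcp_rot','contact_force','wrist_torque','grip_force','gripper_width')})
E
```

```text
{'clock': 9.8167, 'ee_pos': array([ 551.98383177, -126.76180256,   29.11860108]), 'tcp_rot': array([[ 0.95283335,  0.30345826,  0.00465695],
       [ 0.30346794, -0.95284044, -0.00151654],
       [ 0.00397712,  0.00285825, -0.99998801]]), 'contact_force': array([0.65781211, 0.84677241, 6.4617701 ]), 'wrist_torque': array([0.18393585, 0.09638314, 0.05513554]), 'grip_force': 64.18193757534027, 'gripper_width': 0.49634285338902623}
```

>>> {"name": "play_rows", "arguments": {
  "rows": [
    {"rx": 0, "ry": 0, "rz": 0, "tx": 0, "ty": 0, "tz": -0.25, "jaw": 0},
    {"rx": 0, "ry": 0, "rz": 0, "tx": 0, "ty": 0, "tz": 0, "jaw": 0},
    {"rx": 0, "ry": 0, "rz": 0, "tx": -0.5, "ty": 0, "tz": 0, "jaw": 0},
    {"rx": 0, "ry": 0, "rz": 0, "tx": -0.8, "ty": 0, "tz": 0, "jaw": 0},
    {"rx": 0, "ry": 0, "rz": 0, "tx": -0.8, "ty": 0, "tz": 0, "jaw": 0}
  ]
}}

```text
clock: 10.23
ee_pos: [529.8, -132.7, 29.2]
tcp_rot: [[0.953, 0.304, 0.001], [0.304, -0.953, -0.0], [0.001, 0.001, -1.0]]
contact_force: [2.2, 1.3, 1.0]
gripper_width: 0.495
grip_force: 63.8
```

```bash
python3 - <<'E'
from h import *
st=robot.state();print({k:st[k] for k in('clock','ee_pos','tcp_rot','contact_force','wrist_torque','grip_force','gripper_width')})
E
```

```text
{'clock': 10.2333, 'ee_pos': array([ 529.80060467, -132.67885754,   29.15988747]), 'tcp_rot': array([[ 9.52769933e-01,  3.03689631e-01,  1.43642589e-03],
       [ 3.03690375e-01, -9.52770722e-01, -3.26465638e-04],
       [ 1.26944030e-03,  7.47275362e-04, -9.99998915e-01]]), 'contact_force': array([2.15375219, 1.31376687, 0.95060614]), 'wrist_torque': array([ 0.04414983, -0.41766468,  0.04355117]), 'grip_force': 63.78793179988861, 'gripper_width': 0.49509008657220455}
```

Moving freely; draw the rest of the way and lift.

>>> {"name": "play_rows", "arguments": {
  "rows": [
    {"rx": 0, "ry": 0, "rz": 0, "tx": -1, "ty": 0, "tz": 0, "jaw": 0},
    {"rx": 0, "ry": 0, "rz": 0, "tx": -1, "ty": 0, "tz": 0, "jaw": 0},
    {"rx": 0, "ry": 0, "rz": 0, "tx": -1, "ty": 0, "tz": 0, "jaw": 0},
    {"rx": 0, "ry": 0, "rz": 0, "tx": -1, "ty": 0, "tz": 0, "jaw": 0},
    {"rx": 0, "ry": 0, "rz": 0, "tx": -1, "ty": 0, "tz": 0, "jaw": 0},
    {"rx": 0, "ry": 0, "rz": 0, "tx": -0.8, "ty": 0, "tz": 0, "jaw": 0},
    {"rx": 0, "ry": 0, "rz": 0, "tx": -0.2, "ty": 0, "tz": 0, "jaw": 0},
    {"rx": 0, "ry": 0, "rz": 0, "tx": 0, "ty": 0, "tz": 0, "jaw": 0},
    {"rx": 0, "ry": 0, "rz": 0, "tx": 0, "ty": 0, "tz": 0, "jaw": 0}
  ]
}}

```text
clock: 10.98
ee_pos: [472.1, -150.5, 28.4]
tcp_rot: [[0.953, 0.303, -0.001], [0.303, -0.953, 0.0], [-0.001, -0.001, -1.0]]
contact_force: [0.4, 1.2, -1.7]
gripper_width: 0.502
grip_force: 63.3
```

>>> {"name": "play_rows", "arguments": {
  "rows": [
    {"rx": 0, "ry": 0, "rz": 0, "tx": 0, "ty": 0, "tz": -1, "jaw": 0},
    {"rx": 0, "ry": 0, "rz": 0, "tx": 0, "ty": 0, "tz": -2, "jaw": 0},
    {"rx": 0, "ry": 0, "rz": 0, "tx": 0, "ty": 0, "tz": -3, "jaw": 0},
    {"rx": 0, "ry": 0, "rz": 0, "tx": 0, "ty": 0, "tz": -3, "jaw": 0},
    {"rx": 0, "ry": 0, "rz": 0, "tx": 0, "ty": 0, "tz": -3, "jaw": 0},
    {"rx": 0, "ry": 0, "rz": 0, "tx": 0, "ty": 0, "tz": -1, "jaw": 0},
    {"rx": 0, "ry": 0, "rz": 0, "tx": 0, "ty": 0, "tz": 0, "jaw": 0},
    {"rx": 0, "ry": 0, "rz": 0, "tx": 0, "ty": 0, "tz": 0, "jaw": 0}
  ]
}}

```text
clock: 11.65
ee_pos: [472.8, -150.5, 158.6]
tcp_rot: [[0.953, 0.304, 0.0], [0.304, -0.953, -0.0], [0.0, 0.0, -1.0]]
contact_force: [-0.2, 0.2, -1.9]
gripper_width: 0.499
grip_force: 63.4
```

```bash
python3 - <<'E'
from h import *
st=robot.state();print({k:st[k] for k in('clock','ee_pos','tcp_rot','contact_force','wrist_torque','grip_force','gripper_width')})
snap('side','side1.png')
E
```

```text
{'clock': 11.65, 'ee_pos': array([ 472.76486534, -150.50023553,  158.61320484]), 'tcp_rot': array([[ 9.52779233e-01,  3.03663746e-01,  2.49502358e-04],
       [ 3.03663779e-01, -9.52779249e-01, -1.09244819e-04],
       [ 2.04546979e-04,  1.79851024e-04, -9.99999963e-01]]), 'contact_force': array([-0.21594446,  0.20438912, -1.85629124]), 'wrist_torque': array([ 0.02184029, -0.07983186, -0.01934371]), 'grip_force': 63.395656049251556, 'gripper_width': 0.4988609583091457}
```

View pics/side1.png

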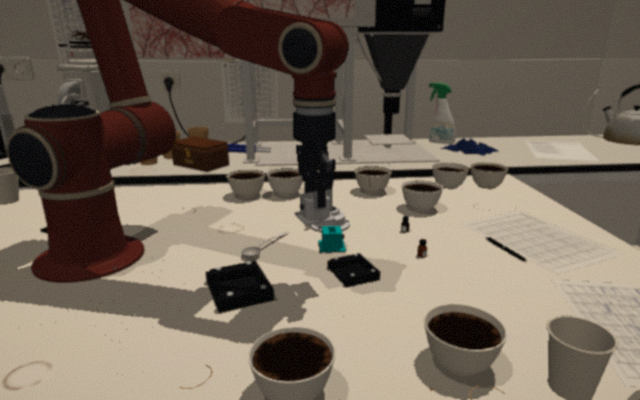

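Side view: the collar is held at about (318,205) and the small holder at (353,268) is now empty. I'll carry it to the shaft.

>>> {"name": "play_rows", "arguments": {
  "rows": [
    {"rx": 0, "ry": 0, "rz": 6, "tx": 0, "ty": 0, "tz": 0, "jaw": 0},
    {"rx": 0, "ry": 0, "rz": 6, "tx": 0, "ty": 0, "tz": 0, "jaw": 0},
    {"rx": 0, "ry": 0, "rz": 5.7, "tx": 0, "ty": 0, "tz": 0, "jaw": 0},
    {"rx": 0, "ry": 0, "rz": 0, "tx": 0.4, "ty": -2, "tz": 0, "jaw": 0},
    {"rx": 0, "ry": 0, "rz": 0, "tx": 0.7, "ty": -3.5, "tz": 0, "jaw": 0},
    {"rx": 0, "ry": 0, "rz": 0, "tx": 0.7, "ty": -3.5, "tz": 0, "jaw": 0},
    {"rx": 0, "ry": 0, "rz": 0, "tx": 0.7, "ty": -3.5, "tz": 0, "jaw": 0},
    {"rx": 0, "ry": 0, "rz": 0, "tx": 0.7, "ty": -3.5, "tz": 0, "jaw": 0},
    {"rx": 0, "ry": 0, "rz": 0, "tx": 0.7, "ty": -3.5, "tz": 0, "jaw": 0},
    {"rx": 0, "ry": 0, "rz": 0, "tx": 0.7, "ty": -3.5, "tz": 0, "jaw": 0},
    {"rx": 0, "ry": 0, "rz": 0, "tx": 0.7, "ty": -3.5, "tz": 0, "jaw": 0},
    {"rx": 0, "ry": 0, "rz": 0, "tx": 0.5, "ty": -1.7, "tz": 0, "jaw": 0}
  ]
}}

```text
clock: 12.7
ee_pos: [529.1, 134.7, 155.4]
tcp_rot: [[1.0, 0.002, -0.005], [0.002, -1.0, 0.001], [-0.005, -0.001, -1.0]]
contact_force: [0.0, -0.4, -1.8]
gripper_width: 0.499
grip_force: 63.3
```

>>> {"name": "play_rows", "arguments": {
  "rows": [
    {"rx": 0, "ry": 0, "rz": 0, "tx": 0, "ty": 0, "tz": 0, "jaw": 0},
    {"rx": 0, "ry": 0, "rz": 0, "tx": 0, "ty": 0, "tz": 0, "jaw": 0},
    {"rx": 0, "ry": 0, "rz": 0, "tx": 0, "ty": 0, "tz": 0, "jaw": 0}
  ]
}}

```text
clock: 12.95
ee_pos: [529.6, 130.7, 156.5]
tcp_rot: [[1.0, -0.001, -0.004], [-0.001, -1.0, -0.001], [-0.004, 0.001, -1.0]]
contact_force: [-0.2, -0.7, -1.7]
gripper_width: 0.504
grip_force: 63.3
```

```bash
python3 - <<'E'
from h import *
st=robot.state();print({k:st[k] for k in('clock','ee_pos','tcp_rot','contact_force','joint_pos')})
s=snap('side'); w=cloud(s)
im=s['pixels'][:,:,::-1]
cv2.imwrite('pics/crop3.png',np.clip(cv2.resize(im[125:245,280:380],(600,720)[::1],interpolation=cv2.INTER_CUBIC)[:600]*1.4,0,255).astype(np.uint8))
P=w[125:245,280:380].reshape(-1,3);P=P[~np.isnan(P[:,0])]
P=P[(abs(P[:,0]-531)<70)&(P[:,1]>80)&(P[:,1]<190)]
for z in range(64,190,6):
    t=P[(P[:,2]>=z)&(P[:,2]<z+6)]
    if len(t): print(z,len(t),t.min(0).round(0),t.max(0).round(0),t.mean(0).round(1))
E
```

```text
{'clock': 12.95, 'ee_pos': array([529.60298292, 130.73328426, 156.52219286]), 'tcp_rot': array([[ 9.99991987e-01, -7.40831522e-04, -3.93422116e-03],
       [-7.44439993e-04, -9.99999304e-01, -9.15815637e-04],
       [-3.93353996e-03,  9.18737090e-04, -9.99991842e-01]]), 'contact_force': array([-0.22560102, -0.65673992, -1.73289276]), 'joint_pos': array([ 1.05824323e-01, -7.62680986e-02,  1.86819456e+00, -5.07037177e-04,
        1.35367518e+00,  1.67747351e+00])}
64 16 [524. 114.  65.] [536. 132.  70.] [529.6 119.6  67.7]
70 9 [524. 114.  70.] [535. 126.  75.] [529.1 119.2  73. ]
76 17 [524. 115.  76.] [535. 130.  82.] [529.  119.5  78.8]
82 13 [524. 116.  83.] [536. 129.  88.] [529.7 120.1  85.2]
88 14 [524. 115.  89.] [535. 130.  94.] [528.1 119.9  91.3]
94 14 [524. 115.  94.] [535. 130. 100.] [529.6 119.4  97.1]
100 15 [524. 115. 100.] [535. 132. 106.] [528.8 121.3 103.1]
106 13 [524. 117. 106.] [535. 131. 112.] [529.4 120.8 109.1]
112 20 [524. 117. 112.] [535. 143. 116.] [529.3 128.3 114.4]
130 19 [507.  99. 134.] [557. 105. 136.] [532.5 101.6 135.2]
136 105 [499.  94. 136.] [559. 159. 142.] [524.4 111.9 139.2]
142 47 [507. 103. 142.] [551. 136. 148.] [529.6 109.  145.1]
148 50 [507. 104. 148.] [551. 135. 154.] [526.6 109.7 150.9]
154 50 [501. 102. 155.] [551. 130. 160.] [526.5 110.2 157.3]
160 46 [501.  99. 160.] [550. 136. 166.] [521.6 110.6 163.4]
166 48 [507.  92. 166.] [550. 136. 172.] [527.8 103.9 169.2]
172 78 [507.  91. 172.] [550. 160. 178.] [525.9 116.1 175.9]
178 37 [509.  91. 178.] [548. 162. 184.] [527.1 109.2 180.6]
184 29 [519.  93. 184.] [540. 158. 189.] [527.6 108.2 186.9]
```

View pics/crop3.png

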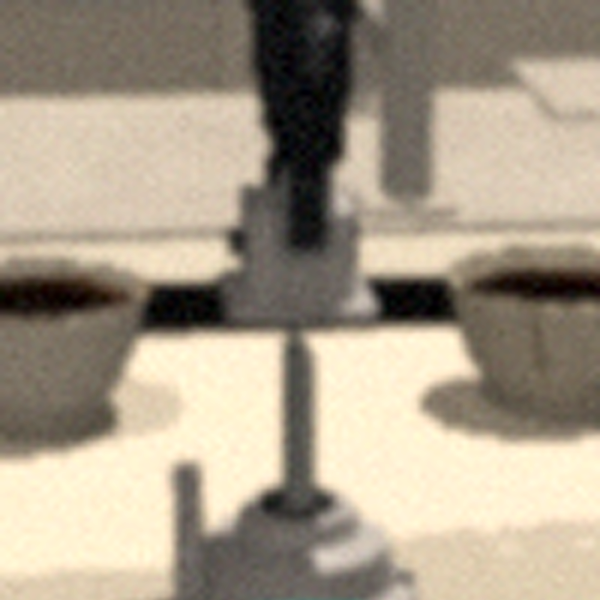

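The crop shows the flange centred at about x=302 and the shaft at about x=300, so the two are aligned within 1 mm, with the screw on the left (fork) side. Descending carefully.

>>> {"name": "play_rows", "arguments": {
  "rows": [
    {"rx": 0, "ry": 0, "rz": 0, "tx": 0, "ty": -0.1, "tz": 0.5, "jaw": 0},
    {"rx": 0, "ry": 0, "rz": 0, "tx": 0, "ty": 0, "tz": 0.8, "jaw": 0},
    {"rx": 0, "ry": 0, "rz": 0, "tx": 0, "ty": 0, "tz": 0, "jaw": 0},
    {"rx": 0, "ry": 0, "rz": 0, "tx": 0, "ty": 0, "tz": 0, "jaw": 0},
    {"rx": 0, "ry": 0, "rz": 0, "tx": 0, "ty": 0, "tz": 0, "jaw": 0},
    {"rx": 0, "ry": 0, "rz": 0, "tx": 0, "ty": 0, "tz": 0, "jaw": 0}
  ]
}}

```text
clock: 13.5
ee_pos: [531.0, 132.2, 146.0]
tcp_rot: [[1.0, -0.001, 0.0], [-0.001, -1.0, 0.0], [0.0, -0.0, -1.0]]
contact_force: [0.0, -1.1, -1.3]
gripper_width: 0.503
grip_force: 63.3
```

>>> {"name": "play_rows", "arguments": {
  "rows": [
    {"rx": 0, "ry": 0, "rz": 0, "tx": -0.05, "ty": 0.03, "tz": 0.4, "jaw": 0},
    {"rx": 0, "ry": 0, "rz": 0, "tx": 0, "ty": 0, "tz": 0.3, "jaw": 0},
    {"rx": 0, "ry": 0, "rz": 0, "tx": 0, "ty": 0, "tz": 0.2, "jaw": 0},
    {"rx": 0, "ry": 0, "rz": 0, "tx": 0, "ty": 0, "tz": 0.2, "jaw": 0},
    {"rx": 0, "ry": 0, "rz": 0, "tx": 0, "ty": 0, "tz": 0.2, "jaw": 0},
    {"rx": 0, "ry": 0, "rz": 0, "tx": 0, "ty": 0, "tz": 0.1, "jaw": 0},
    {"rx": 0, "ry": 0, "rz": 0, "tx": 0, "ty": 0, "tz": 0, "jaw": 0},
    {"rx": 0, "ry": 0, "rz": 0, "tx": 0, "ty": 0, "tz": 0, "jaw": 0}
  ]
}}

```text
clock: 14.17
ee_pos: [530.4, 132.0, 131.7]
tcp_rot: [[1.0, -0.001, -0.0], [-0.001, -1.0, -0.0], [-0.0, 0.0, -1.0]]
contact_force: [0.6, -0.5, -1.4]
gripper_width: 0.503
grip_force: 63.3
```

```bash
python3 - <<'E'
from h import *
st=robot.state();print({k:st[k] for k in('clock','ee_pos','tcp_rot','contact_force','wrist_torque')})
E
```

```text
{'clock': 14.1667, 'ee_pos': array([530.36012894, 132.04025486, 131.7355659 ]), 'tcp_rot': array([[ 9.99999773e-01, -6.63184609e-04, -1.18206674e-04],
       [-6.63186071e-04, -9.99999780e-01, -1.23257570e-05],
       [-1.18198473e-04,  1.24041472e-05, -9.99999993e-01]]), 'contact_force': array([ 0.57944982, -0.5428801 , -1.40238882]), 'wrist_torque': array([ 0.02074985, -0.01231082,  0.05733914])}
```

>>> {"name": "play_rows", "arguments": {
  "rows": [
    {"rx": 0, "ry": 0, "rz": 0, "tx": 0, "ty": 0, "tz": 0.2, "jaw": 0},
    {"rx": 0, "ry": 0, "rz": 0, "tx": 0, "ty": 0, "tz": 0.3, "jaw": 0},
    {"rx": 0, "ry": 0, "rz": 0, "tx": 0, "ty": 0, "tz": 0.3, "jaw": 0},
    {"rx": 0, "ry": 0, "rz": 0, "tx": 0, "ty": 0, "tz": 0.3, "jaw": 0},
    {"rx": 0, "ry": 0, "rz": 0, "tx": 0, "ty": 0, "tz": 0.3, "jaw": 0},
    {"rx": 0, "ry": 0, "rz": 0, "tx": 0, "ty": 0, "tz": 0.3, "jaw": 0},
    {"rx": 0, "ry": 0, "rz": 0, "tx": 0, "ty": 0, "tz": 0.2, "jaw": 0},
    {"rx": 0, "ry": 0, "rz": 0, "tx": 0, "ty": 0, "tz": 0, "jaw": 0},
    {"rx": 0, "ry": 0, "rz": 0, "tx": 0, "ty": 0, "tz": 0, "jaw": 0}
  ]
}}

```text
clock: 14.92
ee_pos: [530.3, 132.0, 112.6]
tcp_rot: [[1.0, -0.001, -0.0], [-0.001, -1.0, 0.0], [-0.0, -0.0, -1.0]]
contact_force: [-0.3, -0.0, -1.4]
gripper_width: 0.494
grip_force: 63.3
```

>>> {"name": "play_rows", "arguments": {
  "rows": [
    {"rx": 0, "ry": 0, "rz": 0, "tx": 0, "ty": 0, "tz": 0.2, "jaw": 0},
    {"rx": 0, "ry": 0, "rz": 0, "tx": 0, "ty": 0, "tz": 0.3, "jaw": 0},
    {"rx": 0, "ry": 0, "rz": 0, "tx": 0, "ty": 0, "tz": 0.3, "jaw": 0},
    {"rx": 0, "ry": 0, "rz": 0, "tx": 0, "ty": 0, "tz": 0.3, "jaw": 0},
    {"rx": 0, "ry": 0, "rz": 0, "tx": 0, "ty": 0, "tz": 0.3, "jaw": 0},
    {"rx": 0, "ry": 0, "rz": 0, "tx": 0, "ty": 0, "tz": 0.3, "jaw": 0},
    {"rx": 0, "ry": 0, "rz": 0, "tx": 0, "ty": 0, "tz": 0.15, "jaw": 0},
    {"rx": 0, "ry": 0, "rz": 0, "tx": 0, "ty": 0, "tz": 0, "jaw": 0},
    {"rx": 0, "ry": 0, "rz": 0, "tx": 0, "ty": 0, "tz": 0, "jaw": 0},
    {"rx": 0, "ry": 0, "rz": 0, "tx": 0, "ty": 0, "tz": 0, "jaw": 0}
  ]
}}

```text
clock: 15.75
ee_pos: [530.5, 132.1, 94.5]
tcp_rot: [[1.0, -0.001, 0.0], [-0.001, -1.0, 0.0], [0.0, -0.0, -1.0]]
contact_force: [1.0, 0.4, -1.5]
gripper_width: 0.498
grip_force: 63.3
```

```bash
python3 - <<'E'
from h import *
st=robot.state();print({k:st[k] for k in('clock','ee_pos','contact_force','wrist_torque')})
s=snap('side'); w=cloud(s)
im=s['pixels'][:,:,::-1]
cv2.imwrite('pics/crop4.png',np.clip(cv2.resize(im[145:245,280:380],(600,600),interpolation=cv2.INTER_CUBIC)*1.4,0,255).astype(np.uint8))
P=w[145:245,280:380].reshape(-1,3);P=P[~np.isnan(P[:,0])]
P=P[(abs(P[:,0]-531)<40)&(P[:,1]>85)&(P[:,1]<165)]
for z in range(62,84,2):
    t=P[(P[:,2]>=z)&(P[:,2]<z+2)]
    if len(t): print(z,len(t),t.min(0).round(0),t.max(0).round(0))
E
```

```text
{'clock': 15.75, 'ee_pos': array([530.51248664, 132.05170499,  94.47993025]), 'contact_force': array([ 0.96098551,  0.36416293, -1.50264361]), 'wrist_torque': array([0.02536084, 0.01001647, 0.07466026])}
62 5 [524. 115.  62.] [535. 126.  64.]
64 4 [528. 117.  65.] [535. 120.  66.]
70 3 [504. 102.  71.] [524. 104.  72.]
72 12 [500.  98.  72.] [558. 144.  74.]
74 22 [500.  99.  74.] [555. 144.  76.]
76 71 [500.  97.  76.] [559. 156.  78.]
78 21 [500. 100.  78.] [554. 153.  80.]
80 15 [508. 107.  80.] [552. 121.  82.]
82 11 [508. 107.  82.] [552. 147.  84.]
```

View pics/crop4.png

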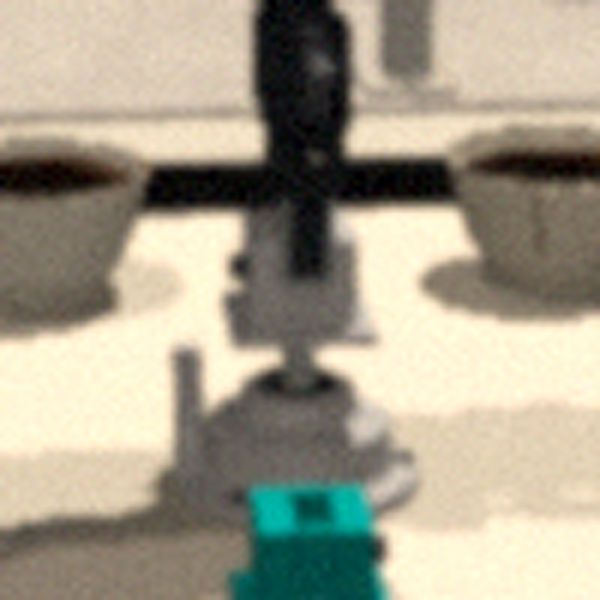

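The collar sits upright round the shaft with its flange at about (302,325) and its screw on the left, towards the fork. The depth map puts its bottom at about 71 mm, so its top is flush with the shaft's end.

```bash
python3 -c "
from bench import robot; print(robot.hand_in())"
```

```text
the job is handed in; nothing more can be done
None
```

I turned the shaft by its flats to face the fork and lowered the collar over it, screw towards the fork; its top was flush with the shaft's end to about 1 mm by camera. I handed the job in at about 16 s with the collar still gripped, but the hand-in returned no verdict.

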